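# Tip two crates, dispatch the stamped one

## Task

One of the two upright wooden crates has a ring-and-cross stamp under its base: push each crate over with the fingers onto its side, so that both bases can be seen. Then push the stamped crate along the bench until its middle lies on the dark tape of the dispatch line, and leave the other crate lying clear of the tape. Do not lift either crate, and leave the other things on the bench alone.

Things in the scene. Friction and masses are not known exactly. Their poses are not given: they have to be found in the camera images.
- crate_stamped: closed wooden crate, 76 x 76 mm in plan, 130 mm tall, 0.3 to 0.56 kg, upright at the start; origin: centre of its base, z axis towards its lid, x axis square to a side and within 15 degrees of straight away from the robot. A black ring with a cross, 58 mm across, is stamped on its base, unseen until tipped; else the two look alike, and either may be on the left
- crate_plain: closed wooden crate, 76 x 76 mm in plan, 130 mm tall, 0.3 to 0.56 kg, upright at the start; origin: centre of its base, z axis towards its lid, x axis square to a side and within 15 degrees of straight away from the robot. Its base is blank boards; else like the stamped one. Tipped towards the robot, a crate shows its base to the far side, in view of the scene camera
- crate_stamped_mid (a point): middle of the stamped crate, 65 mm from its base along its z axis; 38 mm above the bench when it lies on a side. Both crates grip the bench enough that a push square to a side, within 20 mm of the top, tips them about the opposite bottom edge; past about 30 degrees they fall over by themselves and then lie still. Lying, they slide when pushed low
- crate_plain_mid (a point): middle of the unstamped crate, 65 mm from its base along its z axis
- dispatch_line: the dispatch line: a straight strip of dark tape stuck flat on the bench (1 mm, no step to push over), 300 mm long and 60 mm wide, running away from the robot between the two crates; origin at its middle, x axis along it, y axis across it to the left
- tape_roll: flat roll of grey tape, 80 mm across, 36 mm high, by the far end of the dispatch line; origin under its centre; not part of the job
- spray_can: metal can, 60 mm across, 120 mm tall, far part of the bench; origin under its centre; not part of the job
- screw_jar: glass jar with metal cap, 62 mm across, 85 mm tall, on the left; origin under its centre; not part of the job
- mug: white mug, 76 mm across, 85 mm tall, on the right; origin under its centre; not part of the job
- wrench: steel wrench lying flat on the right; origin under its centre; not part of the job
- screwdriver: screwdriver lying flat on the left; origin under its centre; not part of the job
- offcut: wood offcut 50 x 90 x 25 mm, far part of the bench; origin under its centre; not part of the job

How it is judged (in metres and radians):
On the way, in this order (a step that is already met when the one before it is completed fails the run):
1. one crate has been tipped onto its side ((angle between crate_stamped's own z axis and vertical between 1.35 and 1.79 rad or angle between crate_plain's own z axis and vertical between 1.35 and 1.79 rad)), for 0.2 s.
2. both crates have been tipped onto their sides (angle between crate_stamped's own z axis and vertical between 1.35 and 1.79 rad and angle between crate_plain's own z axis and vertical between 1.35 and 1.79 rad), for 0.2 s.
3. after that, the stamped crate has been pushed onto the dispatch line (y of crate_stamped_mid in the frame of dispatch_line between -0.034 and 0.034 m and x of crate_stamped_mid in the frame of dispatch_line between -0.15 and 0.15 m and angle between crate_stamped's own z axis and vertical between 1.35 and 1.79 rad), for 0.2 s.
At the end, for the whole second after the job is handed in: both crates lie on their sides at rest (within about 13 degrees), the stamped one with its middle on the tape (within 34 mm of the tape's centre line and not past its ends), the other with its middle at least 65 mm from the tape's centre line (all of step 3 and angle between crate_plain's own z axis and vertical between 1.35 and 1.79 rad and (y of crate_plain_mid in the frame of dispatch_line above 0.065 m or y of crate_plain_mid in the frame of dispatch_line below -0.065 m) and linear speed of each of crate_stamped, crate_plain below 0.02 m/s and angular speed of each of crate_stamped, crate_plain below 0.1 rad/s); the robot touches nothing.
It fails at once if a crate is lifted off the bench instead of being tipped and pushed (height (world z) of any of crate_stamped_mid, crate_plain_mid above 0.088 m or (angle between crate_stamped's own z axis and vertical above 1.35 rad and height (world z) of crate_stamped_mid above 0.064 m) or (angle between crate_plain's own z axis and vertical above 1.35 rad and height (world z) of crate_plain_mid above 0.064 m)).
It fails at once if the unstamped crate is put on the dispatch line (y of crate_plain_mid in the frame of dispatch_line between -0.034 and 0.034 m and x of crate_plain_mid in the frame of dispatch_line between -0.15 and 0.15 m).
It fails at once if another thing on the bench is shoved or knocked over (distance of any of tape_roll, spray_can, screw_jar, mug, wrench, screwdriver, offcut from where it was at the start of the episode above 0.03 m or angle between any of tape_roll, spray_can, screw_jar, mug's own z axis and vertical above 0.5 rad).
It also fails if it takes over 59 s, if anything falls off the work surface, if the arm or the gripper's body presses on something with over 40 N, if the wrist force passes 120 N, or if a joint passes its speed limit or range.

## Robot

A 7-joint arm with a two-finger parallel gripper is mounted at the origin on the work surface. World frame = base frame: x ahead of the robot, y to its left, z up, the work surface at z = 0. Lengths are in m, angles in degrees, forces in N, time in s.
With the tool pointing down it reaches from about 0.425 to 0.875 m from the base axis. Payload 4.7 kg.
Tool frame: the origin (TCP) lies at the very end of the fingers, on their centre line; the grasp point (between the pads) lies 19 mm behind it (env.grasp_offset is the distance from the TCP to the grasp point, in m); z points along the fingers, y is the line along which they close (so a half turn about z gives the same grasp; the last joint's range is limited). The gripper opens to 87 mm and grips with 3 to 60 N. Pads are 19 mm wide; open, the fingers measure 117 mm over their backs; the gripper's body (75 mm by 190 mm) begins 51 mm behind the grasp point.
Start: joints at [-66.228, 18.392, -4.016, 83.108, 1.295, 78.541, -3.26], TCP at [0.254, 0.598, 0.223] pointing down, gripper open.
Joint ranges: [-163.93, 163.93], [-17.29, 119.83], [-79.2, 71.16], [3.27, 140.29], [-89.18, 269.18], [5.43, 117.66], [-154.24, 154.24]. Speed limits (degrees/s): [147.25, 147.25, 180, 180, 180, 180, 180].

## Interface

Orientations are given as [roll, pitch, yaw] about the fixed x, y, z axes, in that order (R = Rz(yaw) Ry(pitch) Rx(roll)).
In Python, from cell import env gives the robot as it stands. The module is installed in compiled form; this text tells all that it offers.
- The arm moves only by the tool drive_tool, never from a script. Its argument "moves" is one flat list of numbers, 5 for each row, row after row: the shift along the tool's x, y, z in units of 40 mm (1.0 is 40 mm), then the turn about the tool's z in units of 10 degrees (1.0 is 10 degrees), then the finger opening in mm, from 0 to 87. A call has 1 to 5 rows; each row is the pose to reach, as a shift and turn from the pose commanded when the call began, along the tool's axes at that moment; what a row does not reach only later rows make up. A row lasts 1/8 s, in which the tool goes at most 62.5 mm and 10.7 degrees, less where a joint would pass 70% of its speed; a pose out of reach is approached as far as the arm can. A call with a gripper value outside its range is refused whole. The fingers move at their own pace and stop on an object; "squeeze" is the grip in N (left out, the last holds). Time passes only in rows, so rows that repeat a pose let the fingers close. It gives the time, the measured TCP pose, the force, the opening and the grip force at its end, in the units of the state.
- env.get_obs(): the state, without advancing time (a new reading comes with each control period).
- env.read_camera(name): name is "side" or "top" or "wrist"; returns (picture, depth): 384x512x3 uint8, red, green, blue; 384x512 float32, m along the optical axis (not along the pixel's ray), 0 where there is no reading.
- env.camera_model(name): a dict with "K" (3x3 intrinsics, pixels), "rvec" (rotation vector, rad) and "tvec" (3), from world to camera coordinates, as OpenCV has them; the wrist camera has in their place "tool_from_camera" (4x4, takes a point from camera to tool coordinates, whose origin is the TCP and whose axes are the flange's). Camera axes: x right, y down, z forward; pixel columns grow to the right and rows downward; lengths in m; the calibration is good to about 2 mm. A picture is of the moment at which its call begins: read the wrist's pose just before it. camera_model takes no time and is no camera call.
- env.sign_off(): hands the job in; it is judged then, once.
The state is a dict: "time_s": time; "qpos": joint angles; "joint_velocities": joint speeds; "effort": joint torques, N m; "tool_pos": TCP position; "tool_rot": TCP orientation; "force": force on the tool from outside, world axes, zero at the start; "wrist_torque": the same for the moment, N m; "grip_width": finger opening in m; "grasp_force": force on a finger pad.
Only numpy, scipy, OpenCV 4.12 (cv2) and the standard library are available. Lean on these libraries where they do the work, as an engineer would, in place of code of your own. Each camera call takes 0.05 s, during which the arm holds its last target. There are 200 camera calls.

## Working session

There is one attempt and no reset: what is moved stays moved. The work goes in short steps, Python scripts to look and compute and a tool call to move; the robot and the scene stay as the last step left them, time stands still between calls to the robot, and variables do not carry over. Pictures are saved under pics/ and viewed, at most 10 in all, crops included, and the job is handed in when it is done.

Besides the shell and the picture viewer there is one more tool, called after ">>>" in YAML: its name, and indented under it one key for each argument. drive_tool: Moves the arm, as the interface text tells. Its arguments: {"type":"object","properties":{"moves":{"type":"array","items":{"type":"number"}},"squeeze":{"type":"number"}},"required":["moves"]}

```bash
mkdir -p pics; cat > h.py <<'E'
from cell import env
import numpy as np, cv2
def cam(name):
    m=env.camera_model(name); R=cv2.Rodrigues(np.array(m["rvec"],float))[0]; return np.array(m["K"]),R,np.array(m["tvec"],float).reshape(3)
def world(name,d):
    K,R,t=cam(name); v,u=np.mgrid[0:d.shape[0],0:d.shape[1]]
    p=np.stack([(u-K[0,2])/K[0,0]*d,(v-K[1,2])/K[1,1]*d,d],-1)
    w=(p-t)@R; w[d==0]=np.nan; return w
def save(img,n): cv2.imwrite('pics/'+n,img[:,:,::-1])
E
python3 - <<'E'
from h import *
for n in("top","side"):
    im,d=env.read_camera(n); w=world(n,d); save(im,n+'0.png'); np.save(n+'0.npy',w)
    K,R,t=cam(n); print(n,-R.T@t)
w=np.load('top0.npy'); m=(abs(w[...,2]-0.13)<0.006)
k,l,s,c=cv2.connectedComponentsWithStats(m.astype(np.uint8))
for i in range(1,k):
    if s[i,4]>150:
        P=w[l==i][:,:2].astype(np.float32); print(s[i],cv2.minAreaRect(P*1000), np.nanmean(w[l==i],0))
print({k:np.round(v,3) for k,v in env.get_obs().items()})
E
```

```text
top [0.23477374 0.01829203 1.76565447]
side [-0.31555732 -0.94321554  0.93178327]
[181 165  25  26 430] ((617.203125, 232.13595581054688), (77.39827728271484, 75.89987182617188), 12.488143920898438) [0.61721763 0.23214781 0.12979258]
[309 188  24  24 433] ((553.2205200195312, -205.873046875), (76.69473266601562, 76.94992065429688), 87.33772277832031) [ 0.55267788 -0.20575439  0.13015726]
{'time_s': np.float64(0.1), 'qpos': array([-66.226,  18.435,  -4.014,  83.166,   1.294,  78.542,  -3.261]), 'joint_velocities': array([-0.046, -0.039, -0.064, -0.083, -0.084,  0.034,  0.071]), 'effort': array([-0.0000e+00, -4.9257e+01, -4.0600e-01, -3.1340e+01, -6.4000e-02,
        4.0000e-02,  0.0000e+00]), 'tool_pos': array([0.253, 0.598, 0.222]), 'tool_rot': array([-1.79902e+02,  5.00000e-03,  1.57033e+02]), 'force': array([-1.03 , -0.017,  0.633]), 'wrist_torque': array([ 0.001,  0.025, -0.007]), 'grasp_force': np.float64(0.0), 'grip_width': np.float64(0.087)}
```

```bash
python3 -c "
import cv2,numpy as np
cv2.imwrite('pics/both0.png',np.vstack([cv2.imread('pics/top0.png')[:, :],cv2.imread('pics/side0.png')])[:, :] if 0 else cv2.resize(np.hstack([cv2.imread('pics/top0.png'),cv2.imread('pics/side0.png')]),(800,300)))"
```

```text
(no output)
```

View pics/top0.png

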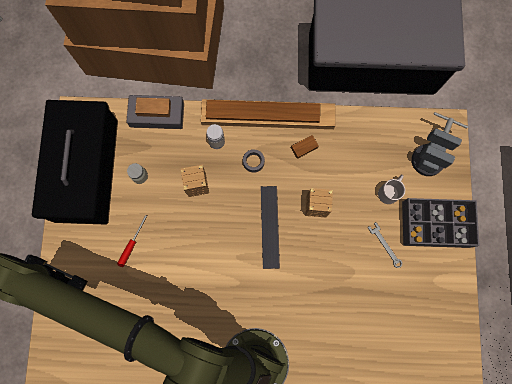

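View pics/side0.png

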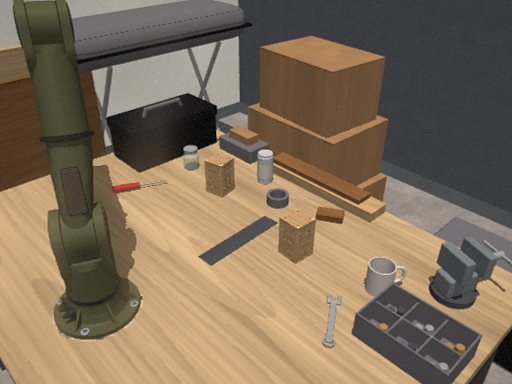

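The top view shows two crates, at about px (194,180) and (320,203). The tape runs from (270,187) to (270,268), with the roll at (253,160), offcut at (304,147), can at (215,135) and jar at (137,173). Next I'll measure the tape and the neighbouring objects.

```bash
python3 - <<'E'
from h import *
w=np.load('top0.npy'); im=cv2.imread('pics/top0.png').astype(int)
x,y,z=w[...,0],w[...,1],w[...,2]
dark=(im.max(2)<75)&(abs(z)<.01)&(abs(y)<.08)&(x>.25)&(x<.72)
k,l,s,c=cv2.connectedComponentsWithStats(dark.astype(np.uint8))
i=1+np.argmax(s[1:,4]); print('tape',s[i],cv2.minAreaRect((w[l==i][:,:2]*1000).astype(np.float32)))
m=((z>.012)&(x>.3)&(x<1.0)&(abs(y)<.5)).astype(np.uint8)
k,l,s,c=cv2.connectedComponentsWithStats(m)
for i in range(1,k):
    if s[i,4]>25:
        P=w[l==i]; print(c[i].round(),s[i,4],'x',np.nanpercentile(P[:,0],[1,99]).round(3),'y',np.nanpercentile(P[:,1],[1,99]).round(3),'zmax',np.nanpercentile(P[:,2],98).round(3))
E
```

```text
tape [ 261  186   18   83 1285] ((473.83624267578125, -37.62122344970703), (301.3869323730469, 58.805145263671875), 2.9257752895355225)
[155. 111.] 1770 x [0.829 0.938] y [0.299 0.495] zmax 0.101
[263. 116.] 3699 x [0.758 0.939] y [-0.266  0.224] zmax 0.121
[305. 146.] 336 x [0.733 0.812] y [-0.206 -0.113] zmax 0.034
[253. 160.] 244 x [0.672 0.75 ] y [-0.011  0.066] zmax 0.046
[137. 173.] 313 x [0.615 0.671] y [0.415 0.471] zmax 0.092
[194. 180.] 658 x [0.573 0.658] y [0.189 0.272] zmax 0.137
[390. 190.] 295 x [0.57  0.655] y [-0.5   -0.431] zmax 0.091
[319. 202.] 674 x [0.514 0.59 ] y [-0.244 -0.166] zmax 0.137
[142. 223.] 29 x [0.439 0.496] y [0.408 0.435] zmax 0.023
[126. 253.] 202 x [0.313 0.41 ] y [0.441 0.492] zmax 0.032
```

>>> drive_tool:
  moves: [-13.5, -3.8, 0, -3.55, 35, -13.5, -3.8, 0, -3.55, 35, -13.5, -3.8, 0, -3.55, 35, -13.5, -3.8, 0, -3.55, 35, -13.5, -3.8, 0, -3.55, 35]

```text
time_s: 0.72
tool_pos: [0.4929, 0.4066, 0.2222]
tool_rot: [-180.0, -0.0, -167.4]
force: [0.2, -0.3, 0.8]
grip_width: 0.0449
grasp_force: 0.0
```

```bash
cat >> h.py <<'E'
def rel(target,yaw=None):
    from math import cos,sin,radians as r
    o=env.get_obs(); p=o['tool_pos']; a=o['tool_rot'][2]; d=np.array(target)-p
    c,s=cos(r(a)),sin(r(a))
    out=[(d[0]*c+d[1]*s)/.04,(d[0]*s-d[1]*c)/.04,-d[2]/.04,0 if yaw is None else -((yaw-a+180)%360-180)/10]
    return np.round(out,2)
E
python3 - <<'E'
from h import *
o=env.get_obs();print(o['time_s'],o['tool_pos'],o['tool_rot'],o['qpos'].round(1)); print(rel([.69,.248,.222],192.5))
print(env.camera_model('wrist'))
E
```

```text
0.725 [0.49288227 0.4066087  0.22220546] [-1.79995062e+02 -2.21384739e-02 -1.67415508e+02] [-42.5  17.    0.8  85.   -0.2  78.1  60.9]
[-3.95 -4.94  0.01  0.01]
{'K': array([[276.14648542,   0.        , 254.93146895],
       [  0.        , 276.14648542, 190.05158362],
       [  0.        ,   0.        ,   1.        ]]), 'tool_from_camera': array([[ 7.57167165e-04, -9.57988600e-01, -2.86805279e-01,
         7.85024566e-02],
       [ 9.99999455e-01,  9.31517715e-04, -4.71457849e-04,
        -5.57985906e-05],
       [ 7.18815444e-04, -2.86804766e-01,  9.57988784e-01,
        -1.62599095e-01],
       [ 0.00000000e+00,  0.00000000e+00,  0.00000000e+00,
         1.00000000e+00]])}
```

>>> drive_tool:
  moves: [-3.95, -4.94, 0, 1.0, 35, -3.95, -4.94, 0, 2.0, 35, -3.95, -4.94, 0, 3, 35, -3.95, -4.94, 0, 4, 35, -3.95, -4.94, 0, 5, 35]

```text
time_s: 1.35
tool_pos: [0.6925, 0.2417, 0.2209]
tool_rot: [-179.8, 0.2, 141.7]
force: [-1.1, 1.0, -1.0]
grip_width: 0.0347
grasp_force: 0.0
```

>>> drive_tool:
  moves: [0, 0, 0, 1.0, 35, 0, 0, 0, 2.0, 35, 0, 0, 0, 3, 35, 0, 0, 0, 4, 35, 0, 0, 0, 5, 35]

```text
time_s: 1.98
tool_pos: [0.6885, 0.2496, 0.2218]
tool_rot: [-179.9, 0.0, 92.2]
force: [0.8, -0.1, -0.0]
grip_width: 0.0354
grasp_force: 0.0
```

>>> drive_tool:
  moves: [0, 0, 0, 1.0, 35, 0, 0, 0, 2.0, 35, 0, 0, 0, 3, 35, 0, 0, 0, 4, 35, 0, 0, 0, 5, 35]

```text
time_s: 2.6
tool_pos: [0.6885, 0.2496, 0.2218]
tool_rot: [-180.0, 0.1, 42.2]
force: [-0.5, -0.7, 0.1]
grip_width: 0.035
grasp_force: 0.0
```

>>> drive_tool:
  moves: [0, 0, 0, 1.0, 35, 0, 0, 0, 2.0, 35, 0, 0, 0, 3, 35, 0, 0, 0, 3, 35]

```text
time_s: 3.1
tool_pos: [0.6886, 0.2496, 0.2219]
tool_rot: [180.0, 0.1, 12.6]
force: [0.1, -0.5, 0.3]
grip_width: 0.035
grasp_force: 0.0
```

```bash
python3 - <<'E'
from h import *
o=env.get_obs();print(o['time_s'],o['qpos'].round(1)); print(rel([.692,.249,.115],12.5))
im,d=env.read_camera('wrist'); save(im,'w1.png')
E
```

```text
3.1 [-45.5  32.1  37.2  70.3 -18.8  83.5 -87.9]
[0.08 0.03 2.67 0.01]
```

View pics/w1.png

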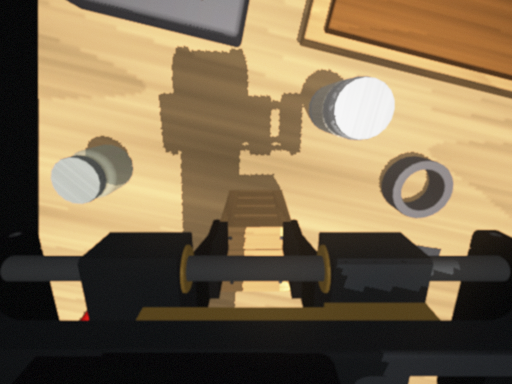

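The wrist image shows the can at (360,105), the roll at (418,185) and the jar at (75,178), all clear of the tool. The crate is hidden behind the fingers. I'll lower the tool and tip crate A towards the robot.

>>> drive_tool:
  moves: [0, 0, 1.4, 0, 35, 0, 0, 2.67, 0, 35, 0, 0, 2.67, 0, 35, -0.4, 0, 2.67, 0, 35, -0.7, 0, 2.67, 0, 35]

```text
time_s: 3.78
tool_pos: [0.6628, 0.2436, 0.1186]
tool_rot: [-180.0, -0.2, 12.6]
force: [1.9, 0.2, 2.3]
grip_width: 0.035
grasp_force: 1.1
```

>>> drive_tool:
  moves: [-0.4, 0, 0, 0, 35, -0.75, 0, 0, 0, 35, -1.1, 0, 0, 0, 35, -1.5, 0, 0, 0, 35, -1.5, 0, 0, 0, 35]

```text
time_s: 4.4
tool_pos: [0.6031, 0.2308, 0.1178]
tool_rot: [-179.9, -0.1, 12.6]
force: [-0.5, -0.1, 0.6]
grip_width: 0.0352
grasp_force: 0.0
```

```bash
cat >> h.py <<'E'
def boxes(tag):
    im,d=env.read_camera('top'); w=world('top',d); x,y,z=w[...,0],w[...,1],w[...,2]
    out=[]
    for lo,hi in((.065,.09),(.12,.14)):
        m=((z>lo)&(z<hi)&(x>.3)&(x<.75)&(abs(y)<.36)).astype(np.uint8)
        k,l,s,c=cv2.connectedComponentsWithStats(m)
        for i in range(1,k):
            if s[i,4]>120: print(tag,lo,s[i,4],cv2.minAreaRect((w[l==i][:,:2]*1000).astype(np.float32)))
    return im,w
E
python3 - <<'E'
from h import *
o=env.get_obs();print(o['time_s'],o['tool_pos'],o['qpos'].round(1))
im,w=boxes('a'); save(im,'t1.png')
E
```

```text
4.4 [0.60305992 0.23084508 0.11779904] [-52.3  24.8  37.5  92.4 -16.   68.1 -88.8]
a 0.12 501 ((552.5944213867188, -205.4122314453125), (76.9525375366211, 77.12161254882812), 86.94346618652344)
```

>>> drive_tool:
  moves: [1.0, 0, -1.4, 0, 60, 1.0, 0, -2.7, 0, 80, 1.2, 0, -3.2, 0, 80, 1.2, 0, -3.2, 0, 80]

```text
time_s: 4.95
tool_pos: [0.6519, 0.241, 0.2463]
tool_rot: [-180.0, -0.3, 12.5]
force: [-0.5, -0.3, -0.7]
grip_width: 0.0672
grasp_force: 0.0
```

```bash
python3 - <<'E'
from h import *
im,d=env.read_camera('wrist')
im2,d=env.read_camera('side'); boxes('b')
save(np.hstack([im[:280],im2[60:340]])[:, :],'x.png'); a=cv2.imread('pics/x.png'); cv2.imwrite('pics/c1.png',cv2.resize(a,(800,219)))
cv2.imwrite('pics/c1.png',np.vstack([cv2.imread('pics/x.png')[:,:512],cv2.imread('pics/x.png')[:,512:]]))
E
```

```text
b 0.065 502 ((517.9879760742188, 194.75326538085938), (130.8201446533203, 48.49711227416992), 12.082964897155762)
b 0.12 501 ((552.5811767578125, -205.3976287841797), (76.78148651123047, 76.96541595458984), 86.71202850341797)
```

View pics/c1.png

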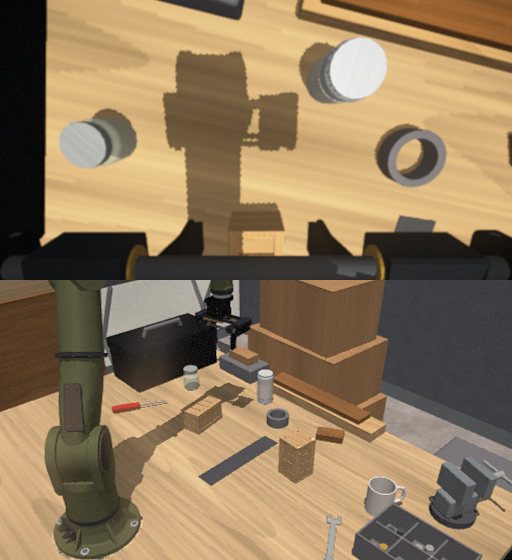

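The side view shows crate A lying flat. In the wrist view its base, at about (256,220), looks blank. Next I'll tip B.

>>> drive_tool:
  moves: [-3.05, 10.85, 0, 1.55, 35, -3.05, 10.85, 0, 1.55, 35, -3.05, 10.85, 0, 1.55, 35, -3.05, 10.85, 0, 1.55, 35, -3.05, 10.85, 0, 1.55, 35]

```text
time_s: 5.72
tool_pos: [0.6313, -0.0725, 0.2423]
tool_rot: [-180.0, 0.1, -2.9]
force: [0.4, 0.7, 0.5]
grip_width: 0.0393
grasp_force: 0.0
```

```bash
python3 - <<'E'
from h import *
print(env.get_obs()['qpos'].round(1),rel([.628,-.2095,.222],-3))
E
```

```text
[-32.5  20.5  47.7  85.1 -15.2  81.2 -77.2] [0.09 3.42 0.51 0.01]
```

>>> drive_tool:
  moves: [0, 3.42, 0, 0, 35, 0, 3.42, 0, 0, 35, 0, 3.42, 0, 0, 35, 0, 3.42, 0, 0, 35]

```text
time_s: 6.22
tool_pos: [0.6245, -0.2083, 0.2424]
tool_rot: [-180.0, 0.1, -3.1]
force: [0.2, 0.6, 0.5]
grip_width: 0.0351
grasp_force: 0.0
```

```bash
python3 - <<'E'
from h import *
print(env.get_obs()['qpos'].round(1),rel([.628,-.2095,.116],-3))
E
```

```text
[-19.7  24.4  49.2  81.5 -18.3  82.5 -63.7] [ 0.09  0.03  3.16 -0.01]
```

>>> drive_tool:
  moves: [0.1, 0, 1.5, 0, 35, 0.1, 0, 3.16, 0, 35, 0.1, 0, 3.16, 0, 35, -0.3, 0, 3.16, 0, 35, -0.6, 0, 3.16, 0, 35]

```text
time_s: 6.85
tool_pos: [0.6026, -0.2057, 0.1196]
tool_rot: [180.0, -0.2, -2.9]
force: [-0.2, -0.2, 0.1]
grip_width: 0.0351
grasp_force: 0.0
```

>>> drive_tool:
  moves: [-0.4, 0, 0, 0, 35, -0.75, 0, 0, 0, 35, -1.1, 0, 0, 0, 35, -1.5, 0, 0, 0, 35, -1.5, 0, 0, 0, 35]

```text
time_s: 7.48
tool_pos: [0.5401, -0.2033, 0.1173]
tool_rot: [-179.9, 0.1, -3.0]
force: [-0.3, -0.5, 0.0]
grip_width: 0.0347
grasp_force: 0.0
```

>>> drive_tool:
  moves: [1.0, 0, -1.4, 0, 60, 1.0, 0, -2.7, 0, 80, 1.2, 0, -3.2, 0, 80, 1.2, 0, -3.2, 0, 80]

```text
time_s: 7.98
tool_pos: [0.591, -0.206, 0.2467]
tool_rot: [180.0, -0.2, -2.9]
force: [-0.9, -0.4, -0.6]
grip_width: 0.0673
grasp_force: 0.0
```

```bash
python3 - <<'E'
from h import *
im,d=env.read_camera('wrist')
im2,d=env.read_camera('side'); boxes('b')
save(np.vstack([im[:280],im2[60:340]]),'c2.png'); print(env.get_obs()['tool_pos'],env.get_obs()['qpos'].round(1))
E
```

```text
b 0.065 808 ((515.2691040039062, 208.75506591796875), (131.3279266357422, 76.44535827636719), 13.31839370727539)
b 0.065 276 ((429.1540222167969, -231.2443389892578), (49.22931671142578, 123.6252670288086), 61.768550872802734)
[ 0.58856738 -0.20544046  0.24357854] [-23.1  19.5  51.   86.8 -15.2  81.1 -64.3]
```

View pics/c2.png

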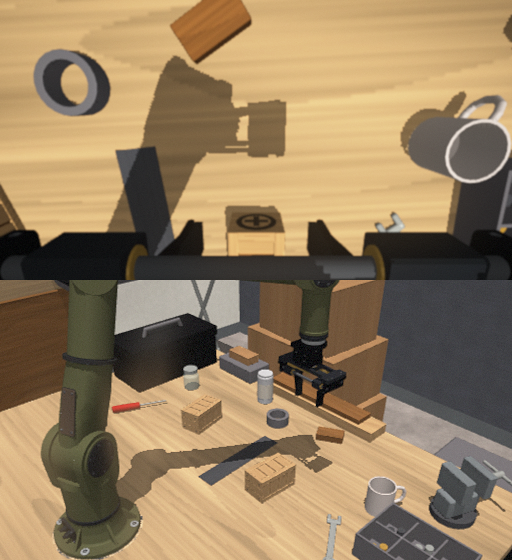

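The wrist view shows the ring and cross at (258,220), so B (right) is the stamped crate. The roll at (72,82), offcut at (210,25) and mug at (465,150) haven't moved. Next I'll go to B's outer long side with the fingers in line with that side.

>>> drive_tool:
  moves: [-0.7, 0.5, 0, -1, 70, -1.4, 1.0, 0, -2, 70, -2, 1.6, 0, -3, 70, -2.7, 2.1, 0, -4, 70, -3.3, 2.6, 0, -5, 70]

```text
time_s: 8.75
tool_pos: [0.4502, -0.3029, 0.2437]
tool_rot: [-179.8, 0.0, 47.4]
force: [0.2, -0.9, 0.3]
grip_width: 0.0698
grasp_force: 0.0
```

>>> drive_tool:
  moves: [0, 0, 0, -1, 70, 0, 0, 0, -2, 70, 0, 0, 0, -3, 70, 0, 0, 0, -4, 70, 0, 0, 0, -4, 70]

```text
time_s: 9.38
tool_pos: [0.4515, -0.3024, 0.244]
tool_rot: [-179.9, -0.1, 86.9]
force: [-1.0, -0.8, 0.2]
grip_width: 0.0699
grasp_force: 0.0
```

```bash
python3 - <<'E'
from h import *
o=env.get_obs(); print(o['tool_pos'],o['tool_rot'],o['qpos'].round(1),rel([.452,-.302,.024],87))
boxes('t'); im,d=env.read_camera('side'); w=world('side',d)
m=((abs(w[...,2]-.076)<.008)&(w[...,0]>.3)&(w[...,0]<.6)&(w[...,1]<-.1)&(w[...,1]>-.3)).astype(np.uint8)
k,l,s,c=cv2.connectedComponentsWithStats(m); i=1+np.argmax(s[1:,4]); print(cv2.minAreaRect((w[l==i][:,:2]*1000).astype(np.float32)))
E
```

```text
[ 0.45147917 -0.30235734  0.24396224] [-1.79874605e+02 -6.14117306e-02  8.69315258e+01] [-12.5   5.4  46.8  97.9  -4.   78.5  31.9] [ 0.01  0.01  5.5  -0.01]
t 0.065 792 ((515.2171630859375, 208.73216247558594), (131.72756958007812, 75.95597076416016), 13.043336868286133)
t 0.065 829 ((447.87542724609375, -200.12973022460938), (76.98627471923828, 130.96290588378906), 86.87167358398438)
((447.72918701171875, -201.23001098632812), (81.03004455566406, 133.03640747070312), 86.66119384765625)
```

>>> drive_tool:
  moves: [0, 0, 1.5, 0, 70, 0, 0, 3, 0, 70, 0, 0, 4.5, 0, 70, 0, 0, 5.5, 0, 70, 0, 0, 5.5, 0, 70]

```text
time_s: 10.1
tool_pos: [0.4494, -0.3014, 0.0224]
tool_rot: [-179.6, -0.1, 86.9]
force: [-0.5, 0.3, 0.4]
grip_width: 0.07
grasp_force: 0.0
```

>>> drive_tool:
  moves: [0.5, 0, 0, 0, 70, 1.0, 0, 0, 0, 70, 1.4, 0, 0, 0, 70, 1.8, 0, 0, 0, 70, 2.2, 0, 0, 0, 70]

```text
time_s: 10.72
tool_pos: [0.4585, -0.2163, 0.0279]
tool_rot: [179.8, 0.1, 86.9]
force: [0.4, -2.9, 0.4]
grip_width: 0.07
grasp_force: 1.1
```

>>> drive_tool:
  moves: [0.5, 0, 0, 0, 70, 1.0, 0, 0, 0, 70, 1.5, 0, 0, 0, 70, 2.0, 0, 0, 0, 70, 2.4, 0, 0, 0, 70]

```text
time_s: 11.35
tool_pos: [0.4637, -0.1198, 0.0278]
tool_rot: [179.8, 0.0, 86.9]
force: [0.2, -2.5, -0.9]
grip_width: 0.0703
grasp_force: 1.2
```

```bash
python3 - <<'E'
from h import *
o=env.get_obs(); print(o['tool_pos'],o['qpos'].round(1))
boxes('t'); im,d=env.read_camera('side'); w=world('side',d); save(im,'s2.png')
m=((abs(w[...,2]-.076)<.008)&(w[...,0]>.3)&(w[...,0]<.6)&(w[...,1]<.08)&(w[...,1]>-.3)).astype(np.uint8)
k,l,s,c=cv2.connectedComponentsWithStats(m); i=1+np.argmax(s[1:,4]); print(s[i,4],cv2.minAreaRect((w[l==i][:,:2]*1000).astype(np.float32)))
E
```

```text
[ 0.46367908 -0.11979652  0.0277754 ] [-26.9  10.3  41.2 120.3  -8.6  51.9  16.1]
t 0.065 805 ((516.0186157226562, 209.0880126953125), (132.99497985839844, 76.35395050048828), 12.772639274597168)
t 0.065 456 ((455.3547668457031, -58.24433135986328), (52.159122467041016, 130.4034423828125), 86.66871643066406)
78 ((395.4226989746094, -64.3968734741211), (80.29637908935547, 19.12973976135254), 80.77513885498047)
```

>>> drive_tool:
  moves: [0.3, 0, 0, 0, 70, 0.6, 0, 0, 0, 70, 0.8, 0, 0, 0, 70, 0.8, 0, 0, 0, 70]

```text
time_s: 11.95
tool_pos: [0.4636, -0.0861, 0.0254]
tool_rot: [180.0, -0.1, 87.1]
force: [1.0, 0.3, 0.5]
grip_width: 0.0702
grasp_force: 0.1
```

>>> drive_tool:
  moves: [-0.5, 0, 0, 0, 70, -1.2, 0, 0, 0, 70, -2.2, 0, 0, 0, 70, -2.5, 0, -1.5, 0, 70, -2.5, 0, -3, 0, 70]

```text
time_s: 12.58
tool_pos: [0.4568, -0.1875, 0.1455]
tool_rot: [-179.8, -0.0, 86.9]
force: [1.3, 0.8, 0.8]
grip_width: 0.07
grasp_force: 0.0
```

>>> drive_tool:
  moves: [-1, 0, -1, 0, 70, -2, 0, -2, 0, 70, -2, 0, -2, 0, 70]

```text
time_s: 12.95
tool_pos: [0.4546, -0.2704, 0.2281]
tool_rot: [179.7, 0.1, 86.7]
force: [-0.3, -0.1, -1.2]
grip_width: 0.07
grasp_force: 0.0
```

```bash
python3 - <<'E'
from h import *
im,w=boxes('t'); save(im,'t3.png')
E
```

```text
t 0.065 805 ((515.5240478515625, 208.9661102294922), (131.73313903808594, 76.2969741821289), 12.943965911865234)
t 0.065 817 ((456.29669189453125, -36.454200744628906), (76.04541015625, 131.61300659179688), 86.71366882324219)
```

View pics/t3.png

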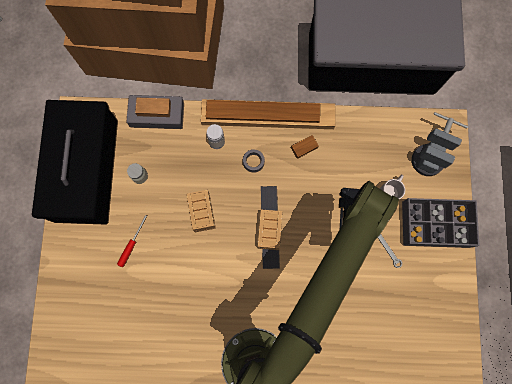

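The stamped crate lies on the tape at px (269,229). Its middle is about 3 mm from the tape's centre line. The plain crate lies clear at (201,210), the other things haven't moved, and the arm is touching nothing.

```bash
python3 -c "
from cell import env
print(env.sign_off())"
```

```text
the job is handed in; nothing more can be done
None
```

The job is handed in: both crates are tipped, the stamped one (the right-hand crate) lies with its middle about 3 mm from the tape's centre line, and the plain one lies about 245 mm clear; sign-off returned no verdict.

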